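# Make up a stitching kit and a snap kit for the leather bench

## Robot

A 6-joint arm with a two-finger parallel gripper is mounted at the origin on the work surface. World frame = base frame: x ahead of the robot, y to its left, z up, the work surface at z = 0. Lengths are in m, angles in rad, forces in N, time in s.
With the tool pointing down it reaches from about 0.35 to 0.85 m from the base axis. Payload 8.1 kg.
Tool frame: the origin (TCP) lies at the centre of the arm's flange, where the gripper is bolted on; the fingertips stand 186 mm ahead of it and the grasp point (between the pads) lies 167 mm ahead of it (robot.grasp_offset is the distance from the TCP to the grasp point, in m); z points along the fingers, y is the line along which they close (so a half turn about z gives the same grasp; the last joint's range is limited). The gripper opens to 93 mm and grips with 3 to 60 N. Pads are 15 mm wide; open, the fingers measure 128 mm over their backs; the gripper's body (75 mm by 188 mm) begins 65 mm behind the grasp point.
Start: joints at [-1.226, 0.13, 1.488, -0, 1.523, -0.085], TCP at [0.25, -0.545, 0.405] pointing down, gripper open.
Joint ranges: [-2.96, 2.96], [-0.89, 2.26], [0.02, 2.5], [-1.34, 4.48], [0, 2.73], [-2.66, 2.66]. Speed limits (rad/s): [2.39, 2.39, 2.79, 3.14, 3.14, 3.14].

## Interface

Orientations are given as a rotation vector (axis times angle).
In Python, from plant import robot gives the robot as it stands.
- The arm moves only by the tool drive_tool, never from a script. Its argument "moves" is one flat list of numbers, 7 for each row, row after row: the finger opening in mm, from 0 to 93, then the shift along the tool's x, y, z in mm, then the turn, a rotation vector about the tool's x, y, z in degrees. A call has 1 to 8 rows; each row shifts and turns the commanded pose from where the row before left it, along the tool's axes as they then stand; what a row does not reach is not made up. A row lasts 1/10 s, in which the tool goes at most 50 mm and 8.59 degrees, less where a joint would pass 70% of its speed; a pose out of reach is approached as far as the arm can. A call is refused whole if a number of a shift passes 50 or a number of a turn 8.59, either way. A call with a gripper value outside its range is refused whole. The fingers move at their own pace and stop on an object; "grip_force" is the grip in N (left out, the last holds). Time passes only in rows, so rows that do not move let the fingers close. It gives the time, the measured TCP pose, the force, the opening and the grip force at its end, in the units of the state.
- robot.read_state(): the state, without advancing time (a new reading comes with each control period).
- robot.read_camera(name): name is "scene" or "top" or "wrist"; returns a dict with "color" (420x560x3 uint8, red, green, blue), "depth" (420x560 float32, m along the optical axis (not along the pixel's ray), 0 where there is no reading), "mtx" (3x3 intrinsics, pixels), "dist_coeffs" ([k1, k2, p1, p2, k3] as OpenCV has them; the pictures are not rectified), "R" (3x3) and "t" (3): a world point X has camera coordinates R X + t. Camera axes: x right, y down, z forward; pixel columns grow to the right and rows downward; lengths in m; the calibration is good to about 2 mm. A picture is of the moment at which its call begins.
- robot.close_job(): hands the job in; it is judged then, once.
The state is a dict: "t": time; "q": joint angles; "dq": joint speeds; "joint_torque": joint torques, N m; "tool_pos": TCP position; "orientation": TCP orientation; "force": force on the tool from outside, world axes, zero at the start; "wrist_torque": the same for the moment, N m; "opening": finger opening in m; "gripper_force": force on a finger pad.
Only numpy, scipy, OpenCV 4.12 (cv2) and the standard library are available. Lean on these libraries where they do the work, as an engineer would, in place of code of your own. Each camera call takes 0.05 s, during which the arm holds its last target. There are 200 camera calls.

## Task

Make up the two kits for today's leather class: in the blue tray the stitching kit, with the awl lying in the long compartment and the spool of brown thread (standing) and the beeswax (lying flat) in the two square compartments, one in each; in the red tray the snap kit, with the brass-lidded jar (standing) and the steel anvil (flat, dish up) in its two compartments, one in each. Either square compartment will do for either thing, but every piece must sit down on the tray floor. Leave the white thread, the black-lidded jar and the red screwdriver where they are, and lower the brass-lidded jar gently into place instead of dropping it: it is glass.

Things in the scene. Friction and masses are not known exactly. Their poses are not given: they have to be found in the camera images.
- tray_blue: Blue plastic kit tray, fixed to the bench, 168 mm along its x by 136 mm along its y, 14 mm high in all: floor 3 mm thick, outer and inner walls 4 mm thick with their tops 14 mm above the bench. Origin: centre of its underside. Three compartments (inside sizes): a long one 160 (x) by 52 (y) mm centred at x 0, y -38 mm; two square-ish ones 78 (x) by 72 (y) mm centred at x +41, y +28 mm and x -41, y +28 mm.
- tray_red: Red plastic kit tray, fixed to the bench, 168 mm along its x by 80 mm along its y, 14 mm high in all: floor 3 mm thick, walls 4 mm thick with their tops 14 mm above the bench. Origin: centre of its underside. Two compartments, each 78 (x) by 72 (y) mm inside, centred at x +41, y 0 and x -41, y 0 mm.
- awl_mid (a point): Stitching awl lying flat: brown wooden handle of rectangular section (22 mm wide, 26 mm high, 100 mm long, rounded edges), brass ferrule and thin steel blade; 140 mm long overall along its x, blade towards +x. This point is the middle of the overall length, 13 mm above its underside; the handle reaches from 70 mm behind it to 30 mm in front of it, so the awl can be gripped here across its y. About 60 g.
- spool_brown_mid (a point): Spool of brown thread standing upright: cylinder 40 mm in diameter up to 50 mm, with a white core 20 mm in diameter standing 5 mm out of its top, 55 mm high in all, about 60 g. This point is its centre (27.5 mm above its underside); z is its axis.
- beeswax_mid (a point): Yellow cake of beeswax lying flat: block 50 mm (x) by 34 mm (y) by 30 mm (z) with thread grooves across its top, about 50 g. This point is its centre.
- jar_brass_mid (a point): Clear round glass jar of brass snaps with a brass-coloured lid, standing upright: cylinder 44 mm in diameter, 50 mm high, about 110 g. This point is its centre (25 mm above its underside); z is its axis.
- anvil_mid (a point): Snap-setting anvil: solid bright steel disc 44 mm in diameter, 24 mm high, with a bevelled top edge (the bevel is the top 3 mm) and a dark round dish marked in its upper face; about 280 g. It starts dish up. This point is its centre (12 mm above its underside); z points up out of the dished face.
- spool_white_mid (a point): Spool of off-white thread, same shape and white core as the brown one (40 mm in diameter, 55 mm high); not wanted, to be left alone. This point is its centre.
- jar_black_mid (a point): Clear round glass jar of black snaps with a black lid, same shape as the brass-lidded one (44 mm in diameter, 50 mm high); not wanted, to be left alone. This point is its centre.
- screwdriver_mid (a point): Screwdriver with a red handle lying on the bench, 140 mm long along its x (tip towards +x), 22 mm wide and high; not wanted, to be left alone. This point is the middle of its length, 11 mm above its underside.

How it is judged:
At the end, for the whole second after the job is handed in: Awl in the blue tray's long compartment; brown spool upright and beeswax flat, one in each of its square ones; brass-lidded jar upright and anvil dish up, one in each compartment of the red tray; all on the tray floors (within 4 mm of resting height, 0.15 rad), released and at rest (x of awl_mid in the frame of tray_blue between -0.018 and 0.018 m and y of awl_mid in the frame of tray_blue between -0.056 and -0.02 m and z of awl_mid in the frame of tray_blue between 0.013 and 0.02 m and (((x of spool_brown_mid in the frame of tray_blue between 0.015 and 0.067 m and y of spool_brown_mid in the frame of tray_blue between 0.005 and 0.051 m and z of spool_brown_mid in the frame of tray_blue between 0.0275 and 0.0345 m and angle between spool_brown_mid's own z axis and vertical below 0.15 rad) and (x of beeswax_mid in the frame of tray_blue between -0.067 and -0.015 m and y of beeswax_mid in the frame of tray_blue between 0.005 and 0.051 m and z of beeswax_mid in the frame of tray_blue between 0.015 and 0.022 m and angle between beeswax_mid's own z axis and vertical below 0.15 rad)) or ((x of spool_brown_mid in the frame of tray_blue between -0.067 and -0.015 m and y of spool_brown_mid in the frame of tray_blue between 0.005 and 0.051 m and z of spool_brown_mid in the frame of tray_blue between 0.0275 and 0.0345 m and angle between spool_brown_mid's own z axis and vertical below 0.15 rad) and (x of beeswax_mid in the frame of tray_blue between 0.015 and 0.067 m and y of beeswax_mid in the frame of tray_blue between 0.005 and 0.051 m and z of beeswax_mid in the frame of tray_blue between 0.015 and 0.022 m and angle between beeswax_mid's own z axis and vertical below 0.15 rad))) and (((x of jar_brass_mid in the frame of tray_red between 0.015 and 0.067 m and y of jar_brass_mid in the frame of tray_red between -0.023 and 0.023 m and z of jar_brass_mid in the frame of tray_red between 0.025 and 0.032 m and angle between jar_brass_mid's own z axis and vertical below 0.15 rad) and (x of anvil_mid in the frame of tray_red between -0.067 and -0.015 m and y of anvil_mid in the frame of tray_red between -0.023 and 0.023 m and z of anvil_mid in the frame of tray_red between 0.012 and 0.019 m and angle between anvil_mid's own z axis and vertical below 0.15 rad)) or ((x of jar_brass_mid in the frame of tray_red between -0.067 and -0.015 m and y of jar_brass_mid in the frame of tray_red between -0.023 and 0.023 m and z of jar_brass_mid in the frame of tray_red between 0.025 and 0.032 m and angle between jar_brass_mid's own z axis and vertical below 0.15 rad) and (x of anvil_mid in the frame of tray_red between 0.015 and 0.067 m and y of anvil_mid in the frame of tray_red between -0.023 and 0.023 m and z of anvil_mid in the frame of tray_red between 0.012 and 0.019 m and angle between anvil_mid's own z axis and vertical below 0.15 rad))) and linear speed of each of awl, spool_brown, beeswax, jar_brass, anvil below 0.02 m/s); the robot touches nothing.
It fails at once if the white thread is disturbed (moved over 15 mm) (distance of spool_white_mid from where it was at the start of the episode above 0.015 m).
It fails at once if the black-lidded jar is disturbed (moved over 15 mm) (distance of jar_black_mid from where it was at the start of the episode above 0.015 m).
It fails at once if the screwdriver is disturbed (moved over 15 mm) (distance of screwdriver_mid from where it was at the start of the episode above 0.015 m).
It fails at once if the glass jar is dropped or slammed into the tray (faster than 0.7 m/s just above its floor) (horizontal distance between jar_brass_mid and tray_red below 0.09 m and z of jar_brass_mid in the frame of tray_red below 0.055 m and linear speed of jar_brass above 0.7 m/s).
It also fails if it takes over 136 s, if anything falls off the work surface, if the arm or the gripper's body presses on something with over 40 N, if the wrist force passes 120 N, or if a joint passes its speed limit or range.

## Working session

There is one attempt and no reset: what is moved stays moved. The work goes in short steps, Python scripts to look and compute and a tool call to move; the robot and the scene stay as the last step left them, time stands still between calls to the robot, and variables do not carry over. Pictures are saved under pics/ and viewed, at most 14 in all, crops included, and the job is handed in when it is done.

Besides the shell and the picture viewer there is one more tool, called as name(argument=value, ...) on one line, values as JSON. drive_tool: Moves the arm, as the interface text tells. Its arguments: {"type":"object","properties":{"moves":{"type":"array","items":{"type":"number"}},"grip_force":{"type":"number"}},"required":["moves"]}

```bash
ls; mkdir -p pics; cat > h.py <<'E'
import numpy as np, cv2
from plant import robot
def cloud(c):
    h,w=c["depth"].shape
    u,v=np.meshgrid(np.arange(w),np.arange(h))
    p=cv2.undistortPoints(np.stack([u,v],-1).reshape(-1,1,2).astype(np.float64),c["mtx"],np.array(c["dist_coeffs"])).reshape(h,w,2)
    d=c["depth"][...,None]
    P=np.concatenate([p*d,d],-1)
    W=(P-np.array(c["t"]))@np.array(c["R"])
    W[c["depth"]==0]=np.nan
    return W
def save(c,n): cv2.imwrite("pics/"+n,c["color"][...,::-1])
E
python3 - <<'E'
from h import *
for n in ["top","scene"]:
    c=robot.read_camera(n); save(c,n+"0.png"); np.savez(n+"0.npz",**{k:np.array(v) for k,v in c.items()})
s=robot.read_state(); print(s["t"],s["tool_pos"],s["orientation"],s["q"],robot.grasp_offset)
E
```

```text
pics
0.1 [ 0.24996183 -0.54523671  0.40380737] [-3.06775944e+00 -6.69526957e-01  3.52690700e-04] [-1.22640167e+00  1.31091309e-01  1.48913641e+00 -1.32626366e-05
  1.52300256e+00 -8.53584816e-02] 0.1673
```

View pics/top0.png

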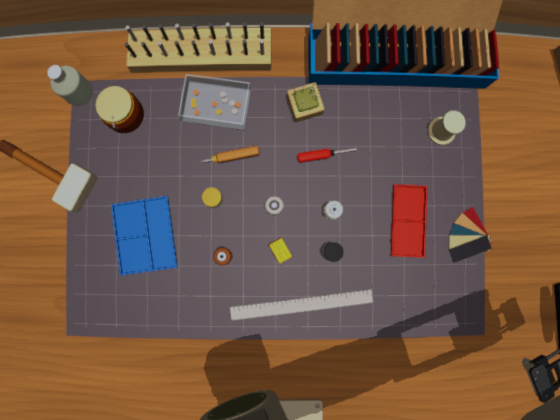

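View pics/scene0.png

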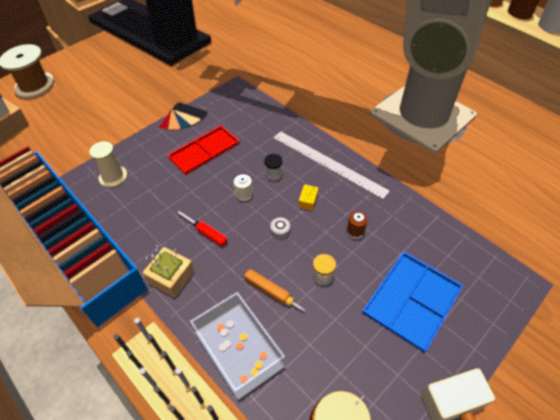

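Top view: the awl is at (238,154) with its blade to the left. The brass jar is at (212,197), anvil (274,205), brown spool (222,256), beeswax (281,251), blue tray (145,235) and red tray (408,220). The distractors are the white spool (333,210), black jar (333,252) and screwdriver (325,154).

```bash
python3 - <<'E'
from h import *
c=dict(np.load("top0.npz")); W=cloud(c); hsv=cv2.cvtColor(c["color"],cv2.COLOR_RGB2HSV)
def obj(name,u,v,r,zmin,zmax=.2):
    m=np.zeros(W.shape[:2],bool); m[v-r:v+r+1,u-r:u+r+1]=1
    m&=(W[...,2]>zmin)&(W[...,2]<zmax)
    p=W[m]; b=cv2.minAreaRect((p[:,:2]*1000).astype(np.float32))
    print(name,len(p),np.round(p.mean(0),4),"rect",np.round(b[0],1),np.round(b[1],1),round(b[2],1),"zmax",round(float(np.percentile(p[:,2],95)),4))
obj("awl",232,155,32,.010);obj("awlhandle",240,153,24,.018)
obj("brassjar",212,197,16,.04);obj("anvil",274,205,14,.015);obj("bspool",222,256,14,.04)
obj("wax",281,251,18,.02);obj("wspool",333,210,15,.04);obj("bljar",333,252,15,.04)
obj("screw",325,154,33,.008)
for n,lo,hi,u,v in[("blue",100,125,145,235),("red",0,6,408,220)]:
    m=(hsv[...,0]>=lo)&(hsv[...,0]<=hi)&(hsv[...,1]>150)
    k=np.zeros_like(m);k[v-50:v+50,u-45:u+45]=1;m&=k
    for z in(.008,):
        p=W[m&(W[...,2]>z)&(W[...,2]<.03)];b=cv2.minAreaRect((p[:,:2]*1000).astype(np.float32))
        print(n,len(p),np.round(b[0],1),np.round(b[1],1),round(b[2],1),np.round(p.mean(0),4))
    p=W[m];b=cv2.minAreaRect((p[:,:2]*1000).astype(np.float32));print(n,"all",np.round(b[0],1),np.round(b[1],1),b[2])
for q in[(145,235),(120,205),(170,270)]:print(q,np.round(W[q[1],q[0]],3))
E
```

```text
awl 637 [0.6918 0.0944 0.0251] rect [674.8 104.6] [136.3 154.8] 86.9 zmax 0.0465
awlhandle 417 [0.6787 0.0858 0.0244] rect [679.2  86.6] [ 22.9 101.1] 10.7 zmax 0.0284
brassjar 304 [0.5786 0.1418 0.0492] rect [578.8 142.3] [43.6 41.4] 45.1 zmax 0.0534
anvil 283 [0.5623 0.0013 0.023 ] rect [562.5   1.3] [42.6 41.9] 18.2 zmax 0.0271
bspool 257 [0.4461 0.1178 0.0502] rect [446.4 118.7] [37.9 38.7] 0.1 zmax 0.0557
wax 328 [ 0.4587 -0.0129  0.029 ] rect [458.6 -13. ] [50.1 34. ] 29.7 zmax 0.0328
wspool 240 [ 0.5504 -0.1308  0.0502] rect [ 551.1 -130.1] [38.6 36.1] 1.2 zmax 0.0562
bljar 288 [ 0.4554 -0.1302  0.0492] rect [ 455.1 -129.9] [40.  42.3] 89.6 zmax 0.0528
screw 390 [ 0.6786 -0.1024  0.0188] rect [ 688.  -103.3] [153.8  87.6] 64.1 zmax 0.0242
blue 644 [492.2 304.9] [166.8 136.2] 8.3 [0.4925 0.31   0.0126]
blue all [494.7 306.1] [169.3 128.8] 10.894804000854492
red 465 [ 525.8 -312.4] [ 82.2 167.3] 87.1 [ 0.5296 -0.3131  0.0131]
red all [ 523.7 -315.6] [ 78.4 168.5] 81.13005828857422
(145, 235) [0.493 0.301 0.012]
(120, 205) [0.563 0.365 0.002]
(170, 270) [0.411 0.244 0.001]
```

```bash
cat >> h.py <<'E'
from scipy.spatial.transform import Rotation as Ro
def goal(x,y,z,th):
    s=robot.read_state(); R=Ro.from_rotvec(s["orientation"]).as_matrix(); p=s["tool_pos"]
    cur=np.degrees(np.arctan2(R[1,0],R[0,0])); turn=-((th-cur+180)%360-180)
    R2=R@Ro.from_rotvec([0,0,np.radians(turn)]).as_matrix()
    d=R2.T@(np.array([x,y,z])-p)*1000
    print("t %.1f pos %s yaw %.1f tilt %.2f q1 %.2f q6 %.2f f %s open %.4f | turn %.1f then shift %s"%(s["t"],np.round(p,4),cur,np.degrees(np.arccos(min(1,-R[2,2]))),s["q"][0],s["q"][5],np.round(s["force"],1),s["opening"],turn,np.round(d,1)))
if __name__=="__main__":
    import sys; goal(*map(float,sys.argv[1:5]))
E
python3 h.py .6755 .1063 .30 100.7
```

```text
t 0.1 pos [ 0.25   -0.5452  0.4038] yaw 24.6 tilt 0.09 q1 -1.23 q6 -0.09 f [-0.1  1.  -0.6] open 0.0931 | turn -76.1 then shift [561.  539.1 104.6]
```

drive_tool(moves=[60, 0, 0, 0, 0, 0, -8.5, 60, 0, 0, 0, 0, 0, -8.5, 60, 0, 0, 0, 0, 0, -8.5, 60, 0, 0, 0, 0, 0, -8.5, 60, 0, 0, 0, 0, 0, -8.5, 60, 0, 0, 0, 0, 0, -8.5, 60, 0, 0, 0, 0, 0, -8.5, 60, 0, 0, 0, 0, 0, -8.5], grip_force=25)

```text
t: 0.9
tool_pos: [0.25, -0.5453, 0.4041]
orientation: [-2.162, -2.278, -0.001]
force: [0.2, 0.5, -0.5]
opening: 0.06
gripper_force: 0.0
```

drive_tool(moves=[60, 0, 0, 0, 0, 0, -8.1, 60, 32, 32, 6, 0, 0, 0, 60, 32, 32, 6, 0, 0, 0, 60, 32, 32, 6, 0, 0, 0, 60, 32, 32, 6, 0, 0, 0, 60, 32, 32, 6, 0, 0, 0, 60, 32, 32, 6, 0, 0, 0, 60, 32, 32, 6, 0, 0, 0])

```text
t: 1.7
tool_pos: [0.429, -0.2819, 0.3622]
orientation: [-2.004, -2.419, 0.0]
force: [-0.0, -0.1, -0.1]
opening: 0.0597
gripper_force: 0.0
```

```bash
python3 h.py .6755 .1063 .30 100.7
```

```text
t 1.7 pos [ 0.429  -0.2819  0.3622] yaw 100.7 tilt 0.02 q1 -0.68 q6 -0.87 f [-0.  -0.1 -0.1] open 0.0597 | turn 0.0 then shift [335.7 314.3  62.2]
```

drive_tool(moves=[60, 35, 33, 7, 0, 0, 0, 60, 35, 33, 7, 0, 0, 0, 60, 35, 33, 7, 0, 0, 0, 60, 35, 33, 7, 0, 0, 0, 60, 35, 33, 7, 0, 0, 0, 60, 35, 33, 7, 0, 0, 0, 60, 35, 33, 7, 0, 0, 0, 60, 35, 33, 7, 0, 0, 0])

```text
t: 2.5
tool_pos: [0.6363, 0.0425, 0.3059]
orientation: [-2.004, -2.419, 0.001]
force: [0.5, -1.1, 0.5]
opening: 0.0603
gripper_force: 0.0
```

drive_tool(moves=[60, 28, 25, 3, 0, 0, 0, 60, 28, 25, 3, 0, 0, 0, 60, 0, 0, 0, 0, 0, 0])

```text
t: 2.8
tool_pos: [0.6751, 0.1092, 0.2988]
orientation: [-1.998, -2.422, 0.0]
force: [-0.9, -0.8, -0.5]
opening: 0.0601
gripper_force: 0.0
```

```bash
python3 h.py .6755 .1063 .20 100.7; python3 - <<'E'
from h import *
save(robot.read_camera("wrist"),"w1.png")
E
```

```text
t 2.8 pos [0.6751 0.1092 0.2988] yaw 101.0 tilt 0.12 q1 0.09 q6 -0.11 f [-0.9 -0.8 -0.5] open 0.0601 | turn 0.3 then shift [-3.   0.1 98.8]
```

View pics/w1.png

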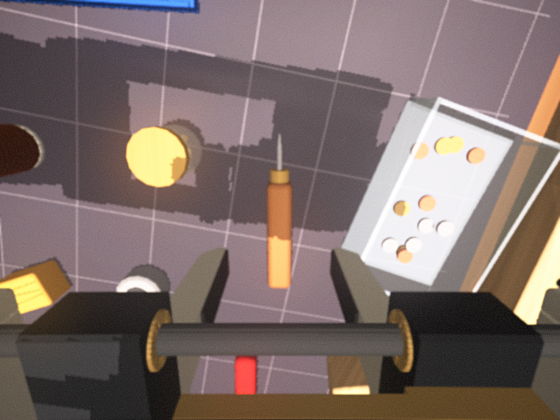

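The awl handle at (279,235) is centred between the fingers (about 225 and 335) and lined up with them. I'll descend and grip.

drive_tool(moves=[60, -3, 0, 25, 0, 0, 0, 60, 0, 0, 25, 0, 0, 0, 60, 0, 0, 25, 0, 0, 0, 60, 0, 0, 18, 0, 0, 0, 60, 0, 0, 6, 0, 0, 0, 5, 0, 0, 0, 0, 0, 0, 5, 0, 0, 0, 0, 0, 0, 5, 0, 0, 0, 0, 0, 0])

```text
t: 3.65
tool_pos: [0.6758, 0.102, 0.2037]
orientation: [2.003, 2.418, 0.003]
force: [0.6, 0.3, -0.3]
opening: 0.0404
gripper_force: 0.0
```

drive_tool(moves=[5, 0, 0, 0, 0, 0, 0, 5, 0, 0, 0, 0, 0, 0, 5, 0, 0, 0, 0, 0, 0, 5, 0, 0, -10, 0, 0, 0, 5, 0, 0, -25, 0, 0, 0, 5, 0, 0, -25, 0, 0, 0, 5, 0, 0, -20, 0, 0, 0, 5, 0, 0, 0, 0, 0, 0])

```text
t: 4.45
tool_pos: [0.6764, 0.1021, 0.2867]
orientation: [2.001, 2.416, 0.008]
force: [0.5, -0.0, -0.3]
opening: 0.0214
gripper_force: 25.0
```

```bash
python3 - <<'E'
import numpy as np
for n,c,yaw,pts in[("blue",(492.5,305.5),8.3,dict(long=(0,-38),sqp=(41,28),sqm=(-41,28))),("red",(527,-313),-2.9,dict(p=(41,0),m=(-41,0)))]:
    a=np.radians(yaw)
    for k,(x,y) in pts.items(): print(n,k,round(c[0]+x*np.cos(a)-y*np.sin(a),1),round(c[1]+x*np.sin(a)+y*np.cos(a),1))
E
python3 h.py .498 .268 .30 188.3
```

```text
blue long 498.0 267.9
blue sqp 529.0 339.1
blue sqm 447.9 327.3
red p 567.9 -315.1
red m 486.1 -310.9
t 4.5 pos [0.6764 0.1021 0.2867] yaw 100.7 tilt 0.41 q1 0.07 q6 -0.11 f [ 0.5 -0.  -0.3] open 0.0214 | turn -87.6 then shift [152.5 189.9 -14.5]
```

drive_tool(moves=[5, 0, 0, 0, 0, 0, -8.5, 5, 0, 0, 0, 0, 0, -8.5, 5, 0, 0, 0, 0, 0, -8.5, 5, 0, 0, 0, 0, 0, -8.5, 5, 0, 0, 0, 0, 0, -8.5, 5, 0, 0, 0, 0, 0, -8.5, 5, 0, 0, 0, 0, 0, -8.5, 5, 0, 0, 0, 0, 0, -8.5])

```text
t: 5.25
tool_pos: [0.6745, 0.1019, 0.2802]
orientation: [-0.299, -3.125, 0.001]
force: [0.1, 0.2, -1.0]
opening: 0.0219
gripper_force: 25.0
```

drive_tool(moves=[5, 0, 0, 0, 0, 0, -8.5, 5, 0, 0, 0, 0, 0, -8.5, 5, 0, 0, 0, 0, 0, -2.6, 5, 30, 38, 0, 0, 0, 0, 5, 30, 38, 0, 0, 0, 0, 5, 30, 38, 0, 0, 0, 0, 5, 30, 38, 0, 0, 0, 0, 5, 0, 0, 0, 0, 0, 0])

```text
t: 6.05
tool_pos: [0.5299, 0.2384, 0.2799]
orientation: [0.235, -3.129, -0.001]
force: [0.5, -0.5, -0.1]
opening: 0.0212
gripper_force: 25.0
```

```bash
python3 h.py .502 .2685 .23 188.3
```

```text
t 6.0 pos [0.5299 0.2384 0.2799] yaw -171.4 tilt 0.25 q1 0.33 q6 -1.39 f [ 0.5 -0.5 -0.1] open 0.0212 | turn 0.3 then shift [23.1 33.7 50.1]
```

drive_tool(moves=[5, 12, 17, 10, 0, 0, 0, 5, 11, 17, 10, 0, 0, 0, 5, 0, 0, 15, 0, 0, 0, 5, 0, 0, 0, 0, 0, 0, 5, 0, 0, 0, 0, 0, 0])

```text
t: 6.55
tool_pos: [0.5067, 0.2645, 0.2459]
orientation: [0.227, -3.132, 0.001]
force: [-0.5, -0.3, 0.3]
opening: 0.0216
gripper_force: 25.0
```

```bash
python3 h.py .502 .2685 .203 188.3; python3 - <<'E'
from h import *
c=robot.read_camera("wrist");save(c,"w2.png")
E
```

```text
t 6.5 pos [0.5067 0.2645 0.2459] yaw -171.7 tilt 0.10 q1 0.39 q6 -1.32 f [-0.5 -0.3  0.3] open 0.0216 | turn -0.0 then shift [ 4.1  4.6 42.9]
```

View pics/w2.png

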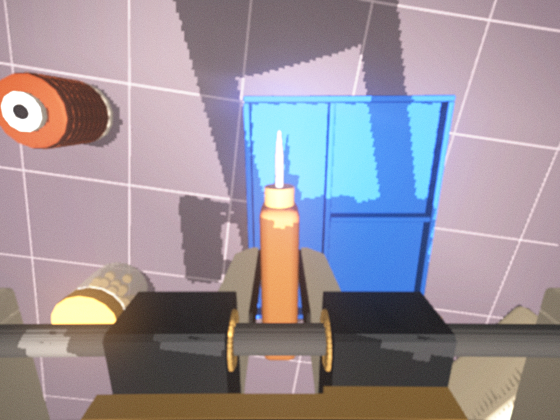

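The awl lies parallel to the long compartment, whose walls are at columns 250 and 328. The blade is at column 279, so I'll shift about 5 mm right and lower it.

drive_tool(moves=[5, 4, 5, 10, 0, 0, 0, 5, 0, 0, 10, 0, 0, 0, 5, 0, 0, 10, 0, 0, 0, 5, 0, 0, 6, 0, 0, 0, 5, 0, 0, 6, 0, 0, 0, 5, 0, 0, 0, 0, 0, 0, 5, 0, 0, 0, 0, 0, 0, 5, 0, 0, 0, 0, 0, 0])

```text
t: 7.4
tool_pos: [0.5019, 0.2697, 0.2046]
orientation: [0.228, -3.133, -0.0]
force: [0.8, 0.4, 0.2]
opening: 0.0217
gripper_force: 25.0
```

```bash
python3 h.py .502 .2685 .203 188.3
```

```text
t 7.4 pos [0.5019 0.2697 0.2046] yaw -171.7 tilt 0.00 q1 0.40 q6 -1.31 f [0.8 0.4 0.2] open 0.0217 | turn 0.0 then shift [ 0.1 -1.2  1.6]
```

drive_tool(moves=[36, 0, 0, 1.5, 0, 0, 0, 36, 0, 0, 0, 0, 0, 0, 36, 0, 0, 0, 0, 0, 0, 36, 0, 0, -10, 0, 0, 0, 60, 0, 0, -30, 0, 0, 0, 60, 0, 0, -35, 0, 0, 0, 60, 0, 0, -25, 0, 0, 0, 60, 0, 0, 0, 0, 0, 0])

```text
t: 8.2
tool_pos: [0.5035, 0.2704, 0.3093]
orientation: [-0.228, 3.125, 0.005]
force: [0.6, 0.9, 0.9]
opening: 0.0589
gripper_force: 0.0
```

```bash
python3 h.py .446 .1185 .206 188.3
```

```text
t 8.2 pos [0.5035 0.2704 0.3093] yaw -171.7 tilt 0.51 q1 0.40 q6 -1.31 f [0.6 0.9 0.9] open 0.0589 | turn 0.0 then shift [  79.7 -142.2  102.2]
```

drive_tool(moves=[70, 20, -36, 0, 0, 0, 0, 70, 20, -36, 0, 0, 0, 0, 70, 20, -36, 0, 0, 0, 0, 70, 20, -35, 0, 0, 0, 0, 70, 0, 0, 10, 0, 0, 0, 70, 0, 0, 0, 0, 0, 0, 70, 0, 0, 0, 0, 0, 0])

```text
t: 8.9
tool_pos: [0.4435, 0.1171, 0.293]
orientation: [0.228, -3.133, -0.001]
force: [-0.4, -0.2, 0.6]
opening: 0.0699
gripper_force: 0.0
```

```bash
python3 h.py .446 .1185 .206 188.3
```

```text
t 8.9 pos [0.4435 0.1171 0.293 ] yaw -171.7 tilt 0.04 q1 0.15 q6 -1.57 f [-0.4 -0.2  0.6] open 0.0699 | turn 0.0 then shift [-2.8  1.  87. ]
```

drive_tool(moves=[70, -3, 1, 20, 0, 0, 0, 70, 0, 0, 25, 0, 0, 0, 70, 0, 0, 25, 0, 0, 0, 70, 0, 0, 12, 0, 0, 0, 70, 0, 0, 5, 0, 0, 0, 70, 0, 0, 0, 0, 0, 0, 30, 0, 0, 0, 0, 0, 0, 30, 0, 0, 0, 0, 0, 0])

```text
t: 9.7
tool_pos: [0.447, 0.1182, 0.2075]
orientation: [-0.228, 3.131, 0.0]
force: [0.1, -0.8, -0.4]
opening: 0.0584
gripper_force: 0.0
```

drive_tool(moves=[30, 0, 0, 0, 0, 0, 0, 30, 0, 0, 0, 0, 0, 0, 30, 0, 0, -10, 0, 0, 0, 30, 0, 0, -25, 0, 0, 0, 30, 0, 0, -25, 0, 0, 0, 30, 0, 0, -20, 0, 0, 0, 30, 0, 0, 0, 0, 0, 0, 30, 0, 0, 0, 0, 0, 0])

```text
t: 10.5
tool_pos: [0.4464, 0.118, 0.2867]
orientation: [-0.228, 3.132, 0.0]
force: [-0.2, 0.4, -0.4]
opening: 0.0396
gripper_force: 25.0
```

```bash
python3 h.py .448 .327 .212 188.3
```

```text
t 10.5 pos [0.4464 0.118  0.2867] yaw -171.7 tilt 0.08 q1 0.15 q6 -1.57 f [-0.2  0.4 -0.4] open 0.0396 | turn 0.0 then shift [-31.7 206.6  74.7]
```

drive_tool(moves=[30, -6, 41, 0, 0, 0, 0, 30, -6, 41, 0, 0, 0, 0, 30, -6, 41, 0, 0, 0, 0, 30, -6, 42, 0, 0, 0, 0, 30, -7, 42, 0, 0, 0, 0, 30, 0, 0, 25, 0, 0, 0, 30, 0, 0, 20, 0, 0, 0, 30, 0, 0, 0, 0, 0, 0])

```text
t: 11.3
tool_pos: [0.4447, 0.3265, 0.2361]
orientation: [0.229, -3.125, 0.006]
force: [-0.7, 0.1, 0.3]
opening: 0.0395
gripper_force: 25.0
```

drive_tool(moves=[30, 0, 0, 0, 0, 0, 0, 30, 0, 0, 0, 0, 0, 0])

```text
t: 11.5
tool_pos: [0.4473, 0.3272, 0.242]
orientation: [-0.227, 3.133, 0.001]
force: [0.6, 0.4, -0.8]
opening: 0.04
gripper_force: 25.0
```

```bash
python3 h.py .448 .327 .210 188.3
```

```text
t 11.5 pos [0.4473 0.3272 0.242 ] yaw -171.7 tilt 0.05 q1 0.54 q6 -1.18 f [ 0.6  0.4 -0.8] open 0.0400 | turn -0.0 then shift [-0.6 -0.3 32. ]
```

drive_tool(moves=[30, 0, 0, 10, 0, 0, 0, 30, 0, 0, 10, 0, 0, 0, 30, 0, 0, 6, 0, 0, 0, 30, 0, 0, 4, 0, 0, 0, 30, 0, 0, 2, 0, 0, 0, 30, 0, 0, 0, 0, 0, 0, 30, 0, 0, 0, 0, 0, 0])

```text
t: 12.2
tool_pos: [0.447, 0.3273, 0.2106]
orientation: [0.228, -3.133, 0.001]
force: [-6.1, -5.8, 14.6]
opening: 0.0399
gripper_force: 25.0
```

drive_tool(moves=[50, 0, 0, 0, 0, 0, 0, 50, 0, 0, 0, 0, 0, 0, 50, 0, 0, 0, 0, 0, 0, 50, 0, 0, -15, 0, 0, 0, 50, 0, 0, -35, 0, 0, 0, 60, 0, 0, -35, 0, 0, 0, 60, 0, 0, -10, 0, 0, 0, 60, 0, 0, 0, 0, 0, 0])

```text
t: 13.0
tool_pos: [0.4478, 0.3279, 0.3074]
orientation: [-0.228, 3.129, 0.004]
force: [0.8, 0.2, 0.1]
opening: 0.06
gripper_force: 0.0
```

```bash
python3 h.py .4586 -.013 .20 209.7
```

```text
t 13.0 pos [0.4478 0.3279 0.3074] yaw -171.7 tilt 0.30 q1 0.54 q6 -1.18 f [0.8 0.2 0.1] open 0.0600 | turn -21.4 then shift [ 160.1 -301.5  106.6]
```

drive_tool(moves=[65, 0, 0, 0, 0, 0, -8, 65, 0, 0, 0, 0, 0, -8, 65, 0, 0, 0, 0, 0, -5.4, 65, 20, -38, 0, 0, 0, 0, 65, 20, -38, 0, 0, 0, 0, 65, 20, -38, 0, 0, 0, 0, 65, 20, -38, 0, 0, 0, 0, 65, 20, -38, 0, 0, 0, 0])

```text
t: 13.8
tool_pos: [0.4534, 0.1111, 0.3025]
orientation: [0.806, -3.034, -0.001]
force: [0.1, -0.1, 0.4]
opening: 0.065
gripper_force: 0.0
```

drive_tool(moves=[65, 20, -38, 0, 0, 0, 0, 65, 20, -38, 0, 0, 0, 0, 65, 20, -36, 0, 0, 0, 0, 65, 0, 0, 20, 0, 0, 0, 65, 0, 0, 20, 0, 0, 0, 65, 0, 0, 0, 0, 0, 0, 65, 0, 0, 0, 0, 0, 0, 65, 0, 0, 0, 0, 0, 0])

```text
t: 14.6
tool_pos: [0.4579, -0.014, 0.2648]
orientation: [-0.807, 3.036, -0.0]
force: [0.5, 0.2, 0.6]
opening: 0.0649
gripper_force: 0.0
```

```bash
python3 h.py .4586 -.013 .20 209.7;python3 - <<'E'
from h import *
c=robot.read_camera("wrist");save(c,"w3.png")
E
```

```text
t 14.6 pos [ 0.4579 -0.014   0.2648] yaw -150.2 tilt 0.02 q1 -0.14 q6 -2.23 f [0.5 0.2 0.6] open 0.0649 | turn 0.1 then shift [-1.   0.6 64.8]
```

View pics/w3.png

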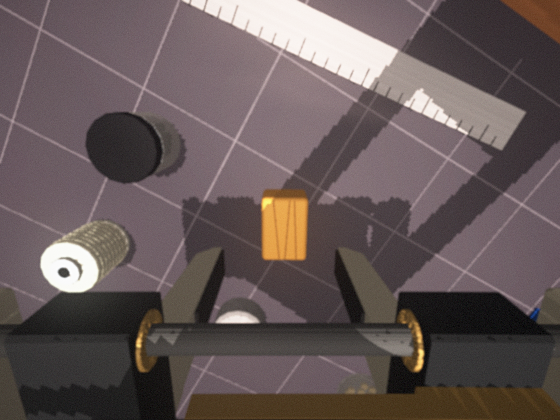

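The wax at (284,225) is aligned between the fingers. The black jar at (125,147) and white spool at (75,262) are clear. I'll descend.

drive_tool(moves=[65, 0, 0, 25, 0, 0, 0, 65, 0, 0, 25, 0, 0, 0, 65, 0, 0, 10, 0, 0, 0, 65, 0, 0, 5, 0, 0, 0, 65, 0, 0, 0, 0, 0, 0, 25, 0, 0, 0, 0, 0, 0, 25, 0, 0, 0, 0, 0, 0, 25, 0, 0, 0, 0, 0, 0])

```text
t: 15.45
tool_pos: [0.4582, -0.0143, 0.2001]
orientation: [-0.805, 3.035, -0.001]
force: [0.2, 0.2, 0.1]
opening: 0.0454
gripper_force: 0.0
```

drive_tool(moves=[25, 0, 0, 0, 0, 0, 0, 25, 0, 0, 0, 0, 0, 0, 25, 0, 0, -15, 0, 0, 0, 25, 0, 0, -30, 0, 0, 0, 25, 0, 0, -35, 0, 0, 0, 25, 0, 0, -20, 0, 0, 8, 25, 0, 0, 0, 0, 0, 8, 25, 0, 0, 0, 0, 0, 5.4])

```text
t: 16.25
tool_pos: [0.4581, -0.0144, 0.3004]
orientation: [-0.219, 3.132, -0.001]
force: [-0.2, -1.3, -0.6]
opening: 0.0341
gripper_force: 25.0
```

```bash
python3 h.py .531 .3393 .24 188.3
```

```text
t 16.2 pos [ 0.4581 -0.0144  0.3004] yaw -172.0 tilt 0.13 q1 -0.14 q6 -1.85 f [-0.2 -1.3 -0.6] open 0.0341 | turn -0.3 then shift [-123.1  339.5   60.4]
```

drive_tool(moves=[25, -13.5, 37.5, 0, 0, 0, 0, 25, -13.5, 37.5, 0, 0, 0, 0, 25, -13.5, 37.5, 0, 0, 0, 0, 25, -13.5, 37.5, 0, 0, 0, 0, 25, -13.5, 37.5, 0, 0, 0, 0, 25, -13.5, 37.5, 0, 0, 0, 0, 25, -13.5, 37.5, 0, 0, 0, 0, 25, -13.5, 37.5, 0, 0, 0, 0])

```text
t: 17.05
tool_pos: [0.5212, 0.2999, 0.299]
orientation: [0.228, -3.133, 0.0]
force: [0.4, -0.7, -0.6]
opening: 0.0335
gripper_force: 25.0
```

drive_tool(moves=[25, -15, 39.5, 0, 0, 0, 0, 25, 0, 0, 30, 0, 0, 0, 25, 0, 0, 25, 0, 0, 0, 25, 0, 0, 0, 0, 0, 0, 25, 0, 0, 0, 0, 0, 0])

```text
t: 17.55
tool_pos: [0.53, 0.3392, 0.2439]
orientation: [0.228, -3.132, 0.001]
force: [-0.1, -0.3, -0.1]
opening: 0.0338
gripper_force: 25.0
```

```bash
python3 h.py .531 .3393 .203 188.3;python3 - <<'E'
from h import *
c=robot.read_camera("wrist");save(c,"w4.png")
E
```

```text
t 17.6 pos [0.53   0.3392 0.2439] yaw -171.7 tilt 0.11 q1 0.49 q6 -1.23 f [-0.1 -0.3 -0.1] open 0.0338 | turn 0.0 then shift [-1.1 -0.  40.9]
```

View pics/w4.png

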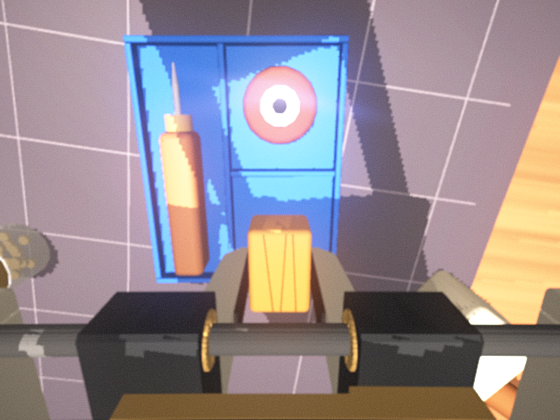

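The awl lies in the long compartment and the spool stands at (280,105). The wax, at (280,262), is over the free compartment. I'll lower it.

drive_tool(moves=[25, 0, 0, 15, 0, 0, 0, 25, 0, 0, 12, 0, 0, 0, 25, 0, 0, 8, 0, 0, 0, 25, 0, 0, 4, 0, 0, 0, 25, 0, 0, 1, 0, 0, 0, 25, 0, 0, 0, 0, 0, 0, 25, 0, 0, 0, 0, 0, 0])

```text
t: 18.3
tool_pos: [0.5305, 0.3396, 0.2048]
orientation: [-0.228, 3.133, 0.001]
force: [0.4, 0.5, -0.5]
opening: 0.0333
gripper_force: 25.0
```

drive_tool(moves=[46, 0, 0, 0, 0, 0, 0, 46, 0, 0, 0, 0, 0, 0, 46, 0, 0, 0, 0, 0, 0, 46, 0, 0, -15, 0, 0, 0, 46, 0, 0, -35, 0, 0, 0, 60, 0, 0, -35, 0, 0, 0, 60, 0, 0, -15, 0, 0, 0, 60, 0, 0, 0, 0, 0, 0])

```text
t: 19.1
tool_pos: [0.5314, 0.3401, 0.3084]
orientation: [-0.228, 3.127, 0.004]
force: [-0.1, -0.3, -0.0]
opening: 0.0594
gripper_force: 0.0
```

```bash
python3 h.py .5625 .0013 .20 177.1; python3 h.py .5625 .0013 .20 -2.9
```

```text
t 19.1 pos [0.5314 0.3401 0.3084] yaw -171.7 tilt 0.38 q1 0.49 q6 -1.23 f [-0.1 -0.3 -0. ] open 0.0594 | turn 11.2 then shift [ -47.6 -337.1  107.5]
t 19.1 pos [0.5314 0.3401 0.3084] yaw -171.7 tilt 0.38 q1 0.49 q6 -1.23 f [-0.1 -0.3 -0. ] open 0.0594 | turn -168.8 then shift [ 47.6 337.1 107.5]
```

drive_tool(moves=[70, 0, 0, 0, 0, 0, 6, 70, 0, 0, 0, 0, 0, 5.2, 70, -6, -42, 0, 0, 0, 0, 70, -6, -42, 0, 0, 0, 0, 70, -6, -42, 0, 0, 0, 0, 70, -6, -42, 0, 0, 0, 0, 70, -6, -42, 0, 0, 0, 0, 70, -6, -42, 0, 0, 0, 0], grip_force=40)

```text
t: 19.9
tool_pos: [0.5527, 0.0843, 0.302]
orientation: [-0.078, -3.138, 0.0]
force: [0.6, 0.9, -0.2]
opening: 0.0697
gripper_force: 0.0
```

drive_tool(moves=[70, -6, -42, 0, 0, 0, 0, 70, -6, -43, 0, 0, 0, 0, 70, 0, 0, 20, 0, 0, 0, 70, 0, 0, 25, 0, 0, 0, 70, 0, 0, 0, 0, 0, 0, 70, 0, 0, 0, 0, 0, 0, 70, 0, 0, 0, 0, 0, 0])

```text
t: 20.6
tool_pos: [0.5616, 0.0008, 0.2598]
orientation: [0.078, 3.14, -0.0]
force: [0.4, 0.1, 0.0]
opening: 0.0698
gripper_force: 0.0
```

```bash
python3 h.py .5625 .0013 .1995 177.1
```

```text
t 20.6 pos [0.5616 0.0008 0.2598] yaw 177.2 tilt 0.03 q1 -0.09 q6 -1.61 f [0.4 0.1 0. ] open 0.0698 | turn 0.1 then shift [-0.9  0.5 60.3]
```

drive_tool(moves=[70, -1, 0, 20, 0, 0, 0, 70, 0, 0, 20, 0, 0, 0, 70, 0, 0, 14, 0, 0, 0, 70, 0, 0, 6, 0, 0, 0, 70, 0, 0, 0, 0, 0, 0, 30, 0, 0, 0, 0, 0, 0, 30, 0, 0, 0, 0, 0, 0, 30, 0, 0, 0, 0, 0, 0])

```text
t: 21.4
tool_pos: [0.5628, 0.0004, 0.2002]
orientation: [0.079, 3.139, -0.0]
force: [-0.8, -0.6, -0.3]
opening: 0.0508
gripper_force: 0.0
```

drive_tool(moves=[30, 0, 0, 0, 0, 0, 0, 30, 0, 0, 0, 0, 0, 0, 30, 0, 0, -10, 0, 0, 0, 30, 0, 0, -25, 0, 0, 0, 30, 0, 0, -35, 0, 0, 0, 30, 0, 0, -30, 0, 0, 0, 30, 0, 0, 0, 0, 0, 0, 30, 0, 0, 0, 0, 0, 0])

```text
t: 22.2
tool_pos: [0.5623, 0.0003, 0.2993]
orientation: [0.079, 3.14, -0.001]
force: [-0.6, -0.6, -3.8]
opening: 0.0426
gripper_force: 40.0
```

```bash
python3 h.py .486 -.311 .23 177.1
```

```text
t 22.2 pos [5.623e-01 3.000e-04 2.993e-01] yaw 177.1 tilt 0.05 q1 -0.09 q6 -1.61 f [-0.6 -0.6 -3.8] open 0.0426 | turn 0.0 then shift [  60.5 -314.7   69.4]
```

drive_tool(moves=[30, 7.5, -39, 0, 0, 0, 0, 30, 7.5, -39, 0, 0, 0, 0, 30, 7.5, -39, 0, 0, 0, 0, 30, 7.5, -39, 0, 0, 0, 0, 30, 7.5, -39, 0, 0, 0, 0, 30, 7.5, -39, 0, 0, 0, 0, 30, 7.5, -40, 0, 0, 0, 0, 30, 8, -40, 0, 0, 0, 0])

```text
t: 23.0
tool_pos: [0.4846, -0.3111, 0.2961]
orientation: [-0.079, -3.137, -0.004]
force: [1.0, 0.1, -3.8]
opening: 0.0426
gripper_force: 40.0
```

drive_tool(moves=[30, 0, 0, 25, 0, 0, 0, 30, 0, 0, 25, 0, 0, 0, 30, 0, 0, 0, 0, 0, 0, 30, 0, 0, 0, 0, 0, 0])

```text
t: 23.4
tool_pos: [0.4852, -0.3094, 0.247]
orientation: [-0.079, -3.137, -0.004]
force: [0.1, 0.3, -2.7]
opening: 0.0424
gripper_force: 40.0
```

```bash
python3 h.py .486 -.311 .203 177.1;python3 - <<'E'
from h import *
c=robot.read_camera("wrist");save(c,"w5.png")
E
```

```text
t 23.4 pos [ 0.4852 -0.3094  0.247 ] yaw 177.1 tilt 0.28 q1 -0.66 q6 -2.18 f [ 0.1  0.3 -2.7] open 0.0424 | turn 0.0 then shift [-1.  -1.7 44. ]
```

View pics/w5.png

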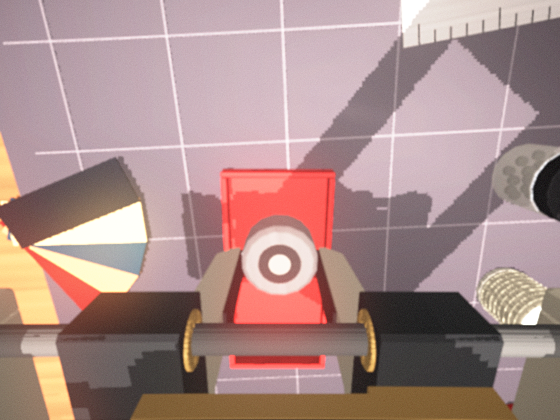

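The anvil at (280,258) is level and centred over the red tray (columns 222–335), in the half nearer the robot. I'll lower it.

drive_tool(moves=[30, 0, 0, 15, 0, 0, 0, 30, 0, 0, 12, 0, 0, 0, 30, 0, 0, 10, 0, 0, 0, 30, 0, 0, 5, 0, 0, 0, 30, 0, 0, 1, 0, 0, 0, 30, 0, 0, 0, 0, 0, 0, 30, 0, 0, 0, 0, 0, 0])

```text
t: 24.15
tool_pos: [0.4864, -0.3104, 0.2068]
orientation: [0.079, 3.14, -0.001]
force: [0.1, -0.2, -4.3]
opening: 0.0425
gripper_force: 40.0
```

```bash
python3 h.py .486 -.311 .203 177.1
```

```text
t 24.1 pos [ 0.4864 -0.3104  0.2068] yaw 177.1 tilt 0.05 q1 -0.66 q6 -2.18 f [ 0.1 -0.2 -4.3] open 0.0425 | turn 0.0 then shift [ 0.4 -0.7  3.8]
```

drive_tool(moves=[30, 0, 0, 2, 0, 0, 0, 30, 0, 0, 1, 0, 0, 0, 30, 0, 0, 0, 0, 0, 0, 55, 0, 0, 0, 0, 0, 0, 55, 0, 0, 0, 0, 0, 0, 55, 0, 0, 0, 0, 0, 0, 55, 0, 0, -15, 0, 0, 0, 55, 0, 0, -30, 0, 0, 0])

```text
t: 24.95
tool_pos: [0.4852, -0.3094, 0.247]
orientation: [-0.079, -3.137, -0.004]
force: [-0.7, -0.6, 0.9]
opening: 0.0552
gripper_force: 0.0
```

drive_tool(moves=[70, 0, 0, -30, 0, 0, 0, 70, 0, 0, -25, 0, 0, 0, 70, 0, 0, 0, 0, 0, 0, 70, 0, 0, 0, 0, 0, 0], grip_force=25)

```text
t: 25.35
tool_pos: [0.4865, -0.3104, 0.305]
orientation: [0.079, 3.138, -0.003]
force: [-0.5, 0.3, -1.0]
opening: 0.0699
gripper_force: 0.0
```

```bash
python3 h.py .5788 .1422 .204 177.1
```

```text
t 25.4 pos [ 0.4865 -0.3104  0.305 ] yaw 177.1 tilt 0.16 q1 -0.66 q6 -2.18 f [-0.5  0.3 -1. ] open 0.0699 | turn 0.0 then shift [-69.1 456.8 100.4]
```

drive_tool(moves=[75, -6, 38, 0, 0, 0, 0, 75, -6, 38, 0, 0, 0, 0, 75, -6, 38, 0, 0, 0, 0, 75, -6, 38, 0, 0, 0, 0, 75, -6, 38, 0, 0, 0, 0, 75, -6, 38, 0, 0, 0, 0, 75, -6, 38, 0, 0, 0, 0, 75, -6, 38, 0, 0, 0, 0])

```text
t: 26.15
tool_pos: [0.5488, -0.0073, 0.3019]
orientation: [-0.079, -3.138, -0.0]
force: [0.6, 0.1, 0.3]
opening: 0.075
gripper_force: 0.0
```

drive_tool(moves=[75, -6, 38, 0, 0, 0, 0, 75, -5, 38, 0, 0, 0, 0, 75, -5, 38, 0, 0, 0, 0, 75, -5, 39, 0, 0, 0, 0, 75, 0, 0, 0, 0, 0, 0, 75, 0, 0, 0, 0, 0, 0, 75, 0, 0, 0, 0, 0, 0])

```text
t: 26.85
tool_pos: [0.5776, 0.1421, 0.3023]
orientation: [-0.079, -3.139, 0.001]
force: [-1.0, 0.4, -0.1]
opening: 0.0753
gripper_force: 0.0
```

```bash
python3 h.py .5788 .1422 .204 177.1
```

```text
t 26.9 pos [0.5776 0.1421 0.3023] yaw 177.1 tilt 0.11 q1 0.16 q6 -1.37 f [-1.   0.4 -0.1] open 0.0753 | turn 0.0 then shift [-1.4  0.3 98.2]
```

drive_tool(moves=[75, -1, 0, 25, 0, 0, 0, 75, 0, 0, 25, 0, 0, 0, 75, 0, 0, 25, 0, 0, 0, 75, 0, 0, 15, 0, 0, 0, 75, 0, 0, 8, 0, 0, 0, 75, 0, 0, 0, 0, 0, 0, 30, 0, 0, 0, 0, 0, 0, 30, 0, 0, 0, 0, 0, 0])

```text
t: 27.65
tool_pos: [0.5797, 0.1428, 0.2068]
orientation: [0.079, 3.138, 0.001]
force: [0.2, 0.1, 0.1]
opening: 0.0638
gripper_force: 0.0
```

drive_tool(moves=[30, 0, 0, 0, 0, 0, 0, 30, 0, 0, 0, 0, 0, 0, 30, 0, 0, -10, 0, 0, 0, 30, 0, 0, -25, 0, 0, 0, 30, 0, 0, -35, 0, 0, 0, 30, 0, 0, -30, 0, 0, 0, 30, 0, 0, 0, 0, 0, 0, 30, 0, 0, 0, 0, 0, 0])

```text
t: 28.45
tool_pos: [0.5792, 0.1429, 0.3065]
orientation: [0.079, 3.138, 0.001]
force: [-0.0, 0.7, -2.1]
opening: 0.0437
gripper_force: 25.0
```

```bash
python3 h.py .569 -.315 .208 177.1
```

```text
t 28.4 pos [0.5792 0.1429 0.3065] yaw 177.1 tilt 0.13 q1 0.16 q6 -1.36 f [-0.   0.7 -2.1] open 0.0437 | turn 0.0 then shift [ -12.7 -457.9   98.3]
```

drive_tool(moves=[30, -1, -38, 0, 0, 0, 0, 30, -1, -38, 0, 0, 0, 0, 30, -1, -38, 0, 0, 0, 0, 30, -1, -38, 0, 0, 0, 0, 30, -1, -38, 0, 0, 0, 0, 30, -1, -38, 0, 0, 0, 0, 30, -1, -38, 0, 0, 0, 0, 30, -1, -38, 0, 0, 0, 0])

```text
t: 29.25
tool_pos: [0.5707, -0.1625, 0.303]
orientation: [-0.079, -3.137, -0.002]
force: [1.1, 0.1, -0.4]
opening: 0.0435
gripper_force: 25.0
```

drive_tool(moves=[30, -1, -38, 0, 0, 0, 0, 30, -1, -38, 0, 0, 0, 0, 30, -1, -38, 0, 0, 0, 0, 30, -1, -40, 0, 0, 0, 0, 30, 0, 0, 20, 0, 0, 0, 30, 0, 0, 20, 0, 0, 0, 30, 0, 0, 0, 0, 0, 0, 30, 0, 0, 0, 0, 0, 0])

```text
t: 30.05
tool_pos: [0.5673, -0.3147, 0.2634]
orientation: [-0.078, -3.137, -0.003]
force: [-0.3, 0.0, -1.0]
opening: 0.0436
gripper_force: 25.0
```

```bash
python3 h.py .569 -.315 .209 177.1;python3 - <<'E'
from h import *
c=robot.read_camera("wrist");save(c,"w6.png")
E
```

```text
t 30.1 pos [ 0.5673 -0.3147  0.2634] yaw 177.1 tilt 0.22 q1 -0.59 q6 -2.11 f [-0.3  0.  -1. ] open 0.0436 | turn 0.0 then shift [-1.9 -0.3 54.4]
```

View pics/w6.png

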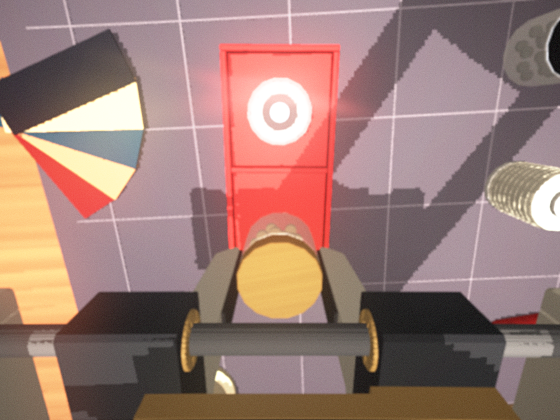

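The anvil sits centred at (280,112). The jar at (280,265) is upright above the second compartment. I'll lower it slowly.

drive_tool(moves=[30, -1, 0, 12, 0, 0, 0, 30, 0, 0, 12, 0, 0, 0, 30, 0, 0, 10, 0, 0, 0, 30, 0, 0, 8, 0, 0, 0, 30, 0, 0, 5, 0, 0, 0, 30, 0, 0, 2, 0, 0, 0, 30, 0, 0, 0, 0, 0, 0, 30, 0, 0, 0, 0, 0, 0])

```text
t: 30.9
tool_pos: [0.5692, -0.3155, 0.2167]
orientation: [0.079, 3.14, -0.001]
force: [-0.7, 0.5, -1.7]
opening: 0.0436
gripper_force: 25.0
```

```bash
python3 h.py .569 -.315 .209 177.1
```

```text
t 30.9 pos [ 0.5692 -0.3155  0.2167] yaw 177.1 tilt 0.04 q1 -0.58 q6 -2.11 f [-0.7  0.5 -1.7] open 0.0436 | turn 0.0 then shift [0.2 0.4 7.7]
```

drive_tool(moves=[30, 0, 0, 2, 0, 0, 0, 30, 0, 0, 2, 0, 0, 0, 30, 0, 0, 1, 0, 0, 0, 30, 0, 0, 1, 0, 0, 0, 30, 0, 0, 0, 0, 0, 0, 30, 0, 0, 0, 0, 0, 0])

```text
t: 31.5
tool_pos: [0.5692, -0.3153, 0.211]
orientation: [0.079, 3.14, -0.0]
force: [-2.0, 2.6, 5.6]
opening: 0.0439
gripper_force: 25.0
```

Contact shows up in the force reading (+5.6 N), so I'll release the jar.

drive_tool(moves=[55, 0, 0, 0, 0, 0, 0, 55, 0, 0, 0, 0, 0, 0, 55, 0, 0, 0, 0, 0, 0, 55, 0, 0, -12, 0, 0, 0, 55, 0, 0, -30, 0, 0, 0, 55, 0, 0, -40, 0, 0, 0, 55, 0, 0, -30, 0, 0, 0, 55, 0, 0, 0, 0, 0, 0])

```text
t: 32.3
tool_pos: [0.5706, -0.3163, 0.33]
orientation: [0.079, 3.131, -0.009]
force: [0.7, -0.1, 1.4]
opening: 0.0547
gripper_force: 0.0
```

drive_tool(moves=[55, 45, 0, 0, 0, 0, 0, 55, 45, 0, 0, 0, 0, 0, 55, 45, 0, 0, 0, 0, 0, 55, 45, 0, -40, 0, 0, 0, 55, 0, 0, 0, 0, 0, 0, 55, 0, 0, 0, 0, 0, 0])

```text
t: 32.9
tool_pos: [0.3965, -0.307, 0.3569]
orientation: [0.081, 3.138, -0.003]
force: [0.6, -0.2, 0.3]
opening: 0.0551
gripper_force: 0.0
```

```bash
python3 - <<'E'
from h import *
c=robot.read_camera("top");save(c,"top1.png");save({"color":robot.read_camera("scene")["color"]},"scene1.png")
W=cloud(c)
def pk(u,v,r,zmin):
    m=np.zeros(W.shape[:2],bool); m[v-r:v+r+1,u-r:u+r+1]=1
    p=W[m&(W[...,2]>zmin)&(W[...,2]<.1)]; return np.round(p.mean(0),4),round(float(np.median(p[:,2])),4)
for n,u,v,z in[("anvil",408,238,.02),("jar",408,202,.04)]:print(n,pk(u,v,12,z))
E
```

```text
anvil (array([ 0.485 , -0.3095,  0.0262]), 0.0262)
jar (array([ 0.5686, -0.312 ,  0.052 ]), 0.0524)
```

View pics/top1.png

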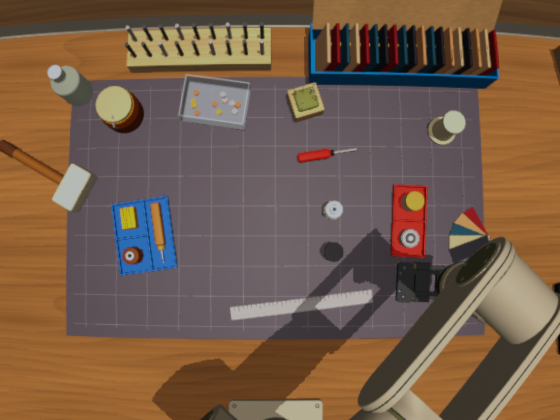

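View pics/scene1.png

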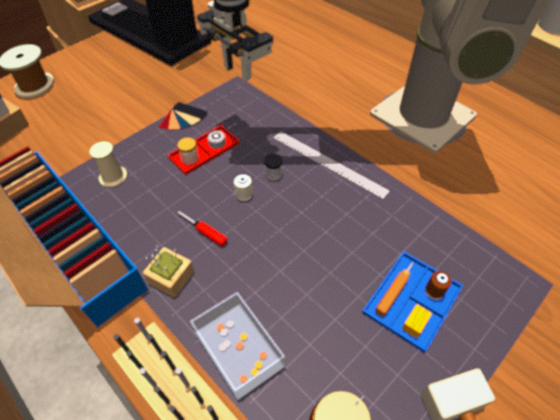

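All five pieces are in their compartments: awl (158,225), wax (128,217), spool (131,256), jar (414,202) and anvil (410,238). The distractors haven't moved. I'll check the heights in the blue tray, then hand in.

```bash
python3 - <<'E'
from h import *
W=cloud(robot.read_camera("top")); a=np.radians(8.3)
ok=1
for n,u,v,r,zm,ze in[("awl",157,220,16,.02,.029),("wax",128,217,10,.025,.033),("spool",131,256,11,.04,.053)]:
    p=W[v-r:v+r+1,u-r:u+r+1].reshape(-1,3);p=p[(p[:,2]>zm)&(p[:,2]<.1)]
    if n=="awl":p=p[p[:,1]<.3]
    c=p.mean(0);d=c[:2]-[.4925,.3055];h=np.median(p[:,2])
    print(n,np.round([d@[np.cos(a),np.sin(a)],d@[-np.sin(a),np.cos(a)]],4),round(float(h),4)); ok&=abs(h-ze)<.005
if ok: print(robot.close_job())
E
```

```text
awl [ 0.0287 -0.0398] 0.0275
wax [0.0447 0.0254] 0.032
spool [-0.0438  0.0242] 0.0523
the job is handed in; nothing more can be done
None
```

Both kits are made up and handed in at about 33 s. A last camera check showed each piece in its compartment at resting height and the three unwanted items unmoved; the hand-in gave no verdict.

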